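Put the boat lanterns back in the trays of their colours

TASK

The red, green and yellow boat lanterns are each standing in a tray of the wrong colour. Using the empty grey tray as the place to park one on the way, swap them round until every lantern stands upright and flat on the floor of the tray of its own colour and the grey tray is empty again. Set them down gently without dropping or tipping any, and leave the radio, the gauge and the screwdriver where they are.

Things in the scene. Friction and masses are not known exactly. Their poses are not given: they have to be found in the camera images.
- lantern_red_center (a point): Boat lantern, loose, 0.18 to 0.35 kg, 76 mm tall, round about z (up). Black foot 62 mm in diameter, 16 mm high; above it the red lens, a 46 mm diameter upright cylinder 16 to 64 mm above the underside, then a low red dome. The point is its centre, 38 mm above the underside, good to grip at. At the start it stands upright in a tray of another colour, the point 42 mm above the bench.
- lantern_green_center (a point): Boat lantern, loose, 0.18 to 0.35 kg, 76 mm tall, round about z (up). Black foot 62 mm in diameter, 16 mm high; above it the green lens, a 46 mm diameter upright cylinder 16 to 64 mm above the underside, then a low green dome. The point is its centre, 38 mm above the underside, good to grip at. At the start it stands upright in a tray of another colour, the point 42 mm above the bench.
- lantern_yellow_center (a point): Boat lantern, loose, 0.18 to 0.35 kg, 76 mm tall, round about z (up). Black foot 62 mm in diameter, 16 mm high; above it the yellow lens, a 46 mm diameter upright cylinder 16 to 64 mm above the underside, then a low yellow dome. The point is its centre, 38 mm above the underside, good to grip at. At the start it stands upright in a tray of another colour, the point 42 mm above the bench.
- tray_red: Shallow square red tray, fixed to the bench, 88 x 88 mm outside; walls 4 mm, floor 4 mm thick, rim 14 mm above the bench; inside 80 x 80 mm, for one lantern. Origin: centre of its underside, on the bench; z up, x and y along its sides. The four trays lie in a loose row along y, centres at least 130 mm apart. Holds a lantern of another colour at the start.
- tray_green: Shallow square green tray, fixed to the bench, 88 x 88 mm outside; walls 4 mm, floor 4 mm thick, rim 14 mm above the bench; inside 80 x 80 mm, for one lantern. Origin: centre of its underside, on the bench; z up, x and y along its sides. The four trays lie in a loose row along y, centres at least 130 mm apart. Holds a lantern of another colour at the start.
- tray_yellow: Shallow square yellow tray, fixed to the bench, 88 x 88 mm outside; walls 4 mm, floor 4 mm thick, rim 14 mm above the bench; inside 80 x 80 mm, for one lantern. Origin: centre of its underside, on the bench; z up, x and y along its sides. The four trays lie in a loose row along y, centres at least 130 mm apart. Holds a lantern of another colour at the start.
- tray_grey: Shallow square grey tray, fixed to the bench, 88 x 88 mm outside; walls 4 mm, floor 4 mm thick, rim 14 mm above the bench; inside 80 x 80 mm, for one lantern. Origin: centre of its underside, on the bench; z up, x and y along its sides. The four trays lie in a loose row along y, centres at least 130 mm apart. The spare, empty at the start.
- radio_center (a point): Black handheld radio lying flat on the bench beyond the trays, body 62 x 130 x 34 mm with a 70 mm stub aerial along its y axis; not to be disturbed. The point is the centre of its body, 17 mm above the bench.
- gauge_center (a point): Round panel gauge lying face up on the bench beyond the trays, 86 mm diameter, 48 mm high, steel rim, white face; not to be disturbed. The point is its centre, 24 mm above the bench.
- screwdriver_grip (a point): Screwdriver with an orange handle lying flat on the bench between the robot and the trays; not to be disturbed. The point is on its handle; x runs along it towards the blade.
Not all that is in view belongs to the job. What is shaped like the part that bears lantern_red_center but blue is not meant. What is shaped like the part that bears lantern_green_center but purple is not meant.

How it is judged:
On the way:
1. one of the lanterns has been parked upright in the grey tray and let go (((horizontal distance between lantern_red_center and tray_grey below 0.014 m and z of lantern_red_center in the frame of tray_grey between 0.037 and 0.046 m and angle between lantern_red_center's own z axis and vertical below 0.06 rad and linear speed of lantern_red below 0.02 m/s and contact force between the fingers and lantern_red below 0.2 N) or (horizontal distance between lantern_green_center and tray_grey below 0.014 m and z of lantern_green_center in the frame of tray_grey between 0.037 and 0.046 m and angle between lantern_green_center's own z axis and vertical below 0.06 rad and linear speed of lantern_green below 0.02 m/s and contact force between the fingers and lantern_green below 0.2 N) or (horizontal distance between lantern_yellow_center and tray_grey below 0.014 m and z of lantern_yellow_center in the frame of tray_grey between 0.037 and 0.046 m and angle between lantern_yellow_center's own z axis and vertical below 0.06 rad and linear speed of lantern_yellow below 0.02 m/s and contact force between the fingers and lantern_yellow below 0.2 N))), for 0.2 s.
At the end, for the whole second after the job is handed in: Each lantern stands in the tray of its own colour: centre within 14 mm horizontally of the tray's centre, foot on the tray floor (centre 37 to 46 mm above the tray's underside), tilt under 0.06 rad, released, at rest (under 20 mm/s). The grey tray is thereby empty (horizontal distance between lantern_red_center and tray_red below 0.014 m and z of lantern_red_center in the frame of tray_red between 0.037 and 0.046 m and angle between each of lantern_red_center, lantern_green_center, lantern_yellow_center's own z axis and vertical below 0.06 rad and linear speed of each of lantern_red, lantern_green, lantern_yellow below 0.02 m/s and contact force between the fingers and lantern_red below 0.2 N and horizontal distance between lantern_green_center and tray_green below 0.014 m and z of lantern_green_center in the frame of tray_green between 0.037 and 0.046 m and contact force between the fingers and lantern_green below 0.2 N and horizontal distance between lantern_yellow_center and tray_yellow below 0.014 m and z of lantern_yellow_center in the frame of tray_yellow between 0.037 and 0.046 m and contact force between the fingers and lantern_yellow below 0.2 N); the robot touches nothing.
It fails at once if a lantern tipped by more than 0.5 rad (angle between any of lantern_red_center, lantern_green_center, lantern_yellow_center's own z axis and vertical above 0.5 rad).
It fails at once if a lantern dropped: moving at over 0.6 m/s while not held (a fall of about 18 mm) ((linear speed of lantern_red above 0.6 m/s and contact force between the fingers and lantern_red below 0.05 N) or (linear speed of lantern_green above 0.6 m/s and contact force between the fingers and lantern_green below 0.05 N) or (linear speed of lantern_yellow above 0.6 m/s and contact force between the fingers and lantern_yellow below 0.05 N)).
It fails at once if the radio moved by more than 20 mm (distance of radio_center from where it was at the start of the episode above 0.02 m).
It fails at once if the gauge moved by more than 20 mm (distance of gauge_center from where it was at the start of the episode above 0.02 m).
It fails at once if the screwdriver moved by more than 20 mm (distance of screwdriver_grip from where it was at the start of the episode above 0.02 m).
It also fails if it takes over 90 s, if anything falls off the work surface, if the arm or the gripper's body presses on something with over 40 N, if the wrist force passes 120 N, or if a joint passes its speed limit or range.

ROBOT

A 6-joint arm with a two-finger parallel gripper is mounted at the origin on the work surface. World frame = base frame: x ahead of the robot, y to its left, z up, the work surface at z = 0. Lengths are in m, angles in rad, forces in N, time in s.
With the tool pointing down it reaches from about 0.35 to 0.975 m from the base axis. Payload 4.9 kg.
Tool frame: the origin (TCP) lies midway between the tips of the shut fingers; the grasp point (between the pads) lies 19 mm behind it; z points along the fingers, y is the line along which they close (so a half turn about z gives the same grasp; the last joint's range is limited). The gripper opens to 85 mm and grips with 20 to 120 N. Pads are 22 mm wide; open, the fingers measure 114 mm over their backs; the gripper's body (76 mm by 85 mm) begins 54 mm behind the grasp point. The pads swing forward as they close: fully open they stand 13 mm farther back than shut.
Start: joints at [-0.119, 0.053, 1.613, -0, 1.476, -0.119], TCP at [0.625, 0, 0.231] pointing down, gripper open.
Joint ranges: [-3.01, 3.01], [-1.01, 2.22], [0.06, 2.58], [-1.02, 4.17], [0.09, 2.62], [-3.14, 3.14]. Speed limits (rad/s): [2.57, 2.57, 3.14, 3.14, 3.14, 3.14].

INTERFACE

Orientations are given as a unit quaternion [w, x, y, z].
In Python, from plant import * gives the robot as it stands.
- The arm moves only by the tool jog_arm, never from a script. Its argument "targets" is a list of rows, each a list of 3 entries, a list of its own where there are three numbers: the shift along the tool's x, y, z in units of 25 mm (1.0 is 25 mm), then the turn, a rotation vector about the tool's x, y, z in units of 8 degrees (1.0 is 8 degrees), then the opening in per cent of the stroke, from 0 (shut) to 100 (fully open). A call has 1 to 8 rows; each row is the pose to reach, as a shift and turn from the pose commanded when the call began, along the tool's axes at that moment; what a row does not reach only later rows make up. A row lasts 1/8 s, in which the tool goes at most 62.5 mm and 10.7 degrees, less where a joint would pass 70% of its speed; a pose out of reach is approached as far as the arm can. A call with a gripper value outside its range is refused whole. The fingers move at their own pace and stop on an object; the grip force is fixed at half the most. Time passes only in rows, so rows that repeat a pose let the fingers close. It gives the time, the measured TCP pose, the force, the opening and the grip force at its end, in the units of the state.
- state(): the state, without advancing time (a new reading comes with each control period).
- grab_frame(name): name is "scene" or "side" or "wrist"; returns (picture, depth): 420x560x3 uint8, red, green, blue; 420x560 float32, m along the optical axis (not along the pixel's ray), 0 where there is no reading.
- camera_params(name): a dict with "fovy" (degrees; the focal length in pixels is half the picture's height over the tangent of half this angle, whatever the lens; pixels are square), "cx", "cy" (the principal point, pixels), "rvec" (rotation vector, rad) and "tvec" (3), from world to camera coordinates, as OpenCV has them; the wrist camera has in their place "hand_eye" (4x4, takes a point from camera to tool coordinates, whose origin is the TCP and whose axes are the flange's). Camera axes: x right, y down, z forward; pixel columns grow to the right and rows downward; lengths in m; the calibration is good to about 2 mm. A picture is of the moment at which its call begins: read the wrist's pose just before it. camera_params takes no time and is no camera call.
- job_done(): hands the job in; it is judged then, once.
The state is a dict: "time": time; "joint_pos": joint angles; "joint_vel": joint speeds; "joint_efforts": joint torques, N m; "tool_pos": TCP position; "tool_rot": TCP orientation; "contact_force": force on the tool from outside, world axes, zero at the start; "ft_torque": the same for the moment, N m; "gripper_width": opening from 0.0 (shut) to 1.0 (fully open); "grasp_force": force on a finger pad.
Only numpy, scipy, OpenCV 4.12 (cv2) and the standard library are available. Lean on these libraries where they do the work, as an engineer would, in place of code of your own. Each camera call takes 0.05 s, during which the arm holds its last target. There are 200 camera calls.

## Working session

There is one attempt and no reset: what is moved stays moved. The work goes in short steps, Python scripts to look and compute and a tool call to move; the robot and the scene stay as the last step left them, time stands still between calls to the robot, and variables do not carry over. Pictures are saved under pics/ and viewed, at most 14 in all, crops included, and the job is handed in when it is done.

Besides the shell and the picture viewer there is one more tool, called after "Call:" as name(argument=value, ...), one argument or row to a line, values as JSON. jog_arm: Moves the arm, as the interface text tells. Its arguments: {"type":"object","properties":{"targets":{"type":"array"}},"required":["targets"]}

```bash
mkdir -p pics
cat > h.py <<'E'
from plant import *
import numpy as np, cv2
from scipy.spatial.transform import Rotation as R
def world(name):
    s=state(); im,d=grab_frame(name); c=camera_params(name)
    h,w=d.shape; f=h/2/np.tan(np.radians(c['fovy'])/2)
    v,u=np.mgrid[:h,:w]; P=np.stack([(u-c['cx'])/f*d,(v-c['cy'])/f*d,d],-1)
    if 'hand_eye' in c:
        H=np.array(c['hand_eye']); q=s['tool_rot']
        P=P@H[:3,:3].T+H[:3,3]; P=P@R.from_quat([q[1],q[2],q[3],q[0]]).as_matrix().T+np.array(s['tool_pos'])
    else:
        P=(P-np.array(c['tvec']).ravel())@R.from_rotvec(np.array(c['rvec']).ravel()).as_matrix()
    P[d==0]=np.nan
    return im,P
E
python3 - <<'E'
from h import *
a,P=world('scene'); b,Q=world('side')
np.savez('s.npz',a=a,P=P,b=b,Q=Q)
cv2.imwrite('pics/scene.png',a[...,::-1]); cv2.imwrite('pics/side.png',b[...,::-1])
print(state())
E
```

```text
{'time': 0.1, 'joint_pos': array([-1.19021149e-01,  5.33068695e-02,  1.61414304e+00,  1.06429475e-05,
        1.47601940e+00, -1.18994199e-01]), 'joint_vel': array([ 0.00012116, -0.00188962, -0.00221192, -0.00086724,  0.00088633,
        0.00049206]), 'joint_efforts': array([ 6.14647306e-04, -3.94903493e+01, -3.71363103e+01, -4.52310599e-05,
        3.99340541e-03, -4.17574097e-05]), 'tool_pos': array([6.24437312e-01, 5.74702780e-05, 2.30184183e-01]), 'tool_rot': array([-7.40855246e-04,  7.07116358e-01,  7.07096582e-01, -5.75866634e-04]), 'contact_force': array([-0.23491162,  0.03675478, -0.90763411]), 'ft_torque': array([ 0.02755142,  0.01690049, -0.04610372]), 'grasp_force': 0.0, 'gripper_width': 1.0029559700021402}
```

View pics/scene.png

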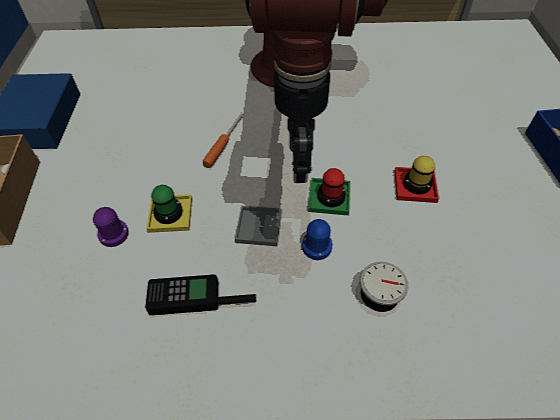

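View pics/side.png

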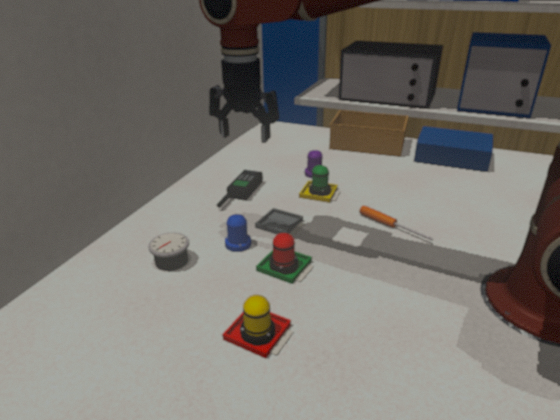

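The scene camera faces the robot. It shows green at (165,203) in the yellow tray, red at (333,188) in the green tray, yellow at (423,173) in the red tray, and the empty grey tray at (258,226). The decoys are blue at (318,238) and purple at (107,225). Next I'll measure positions and check the candidates in one enlarged crop.

```bash
cat > meas.py <<'E'
from h import *
from scipy.optimize import least_squares
rng={'red':[(0,4),(174,180)],'yellow':[(22,34)],'green':[(45,85)]}
def masks(im):
    hsv=cv2.cvtColor(im,cv2.COLOR_RGB2HSV); H,S,V=[hsv[...,i].astype(int) for i in range(3)]
    return {k:np.any([(H>=a)&(H<=b) for a,b in r],0)&(S>130)&(V>50) for k,r in rng.items()}
def lantern(pts):   # circle of 23 mm on the lens band
    p=pts[(pts[:,2]>.026)&(pts[:,2]<.064)]
    m=np.median(p,0)[:2]
    if len(p)<20: return None
    best=None
    for dx in(-.02,0,.02):
        for dy in(-.02,0,.02):
            r=least_squares(lambda c:np.hypot(*(p[:,:2]-c).T)-.023,m+[dx,dy],loss='soft_l1',f_scale=.002)
            if best is None or r.cost<best.cost: best=r
    return best.x.round(4),len(p),round(float(pts[:,2].max()),3)
def tray(pts):
    p=pts[(pts[:,2]>.001)&(pts[:,2]<.020)]
    if len(p)<20: return None
    c,sz,a=cv2.minAreaRect((p[:,:2]*1000).astype(np.float32))
    return np.round(c,1),np.round(sz,1),round(a,1),len(p)
E
python3 - <<'E'
from meas import *
d=np.load('s.npz'); box=lambda P:(P[...,0]>.35)&(P[...,0]<.8)&(abs(P[...,1])<.45)
for I,Q in('aP','bQ'):
    im,P=d[I],d[Q]
    for k,m in masks(im).items():
        m&=box(P)
        for z0,z1,f in((.022,.1,lantern),(.001,.02,tray)):
            mm=(m&(P[...,2]>z0)&(P[...,2]<z1)).astype(np.uint8)
            n,l,st,_=cv2.connectedComponentsWithStats(cv2.dilate(mm,np.ones((3,3))))
            for i in range(1,n):
                q=P[(l==i)&(mm>0)]
                if len(q)>60: print(I,k,f.__name__,st[i][:4],f(q))
im,P=d['a'],d['P']
print('grey px',P[226,258],P[208,245],P[208,280],P[244,236],P[244,278])
z=P[200:255,225:290];m=(z[...,2]>.009)&(z[...,2]<.018);print('grey',tray(z[m]))
cv2.imwrite('pics/crop.png',cv2.resize(im[140:260,80:450],(740,240),interpolation=2)[...,::-1])
print({k:np.round(v,3) if not isinstance(v,dict) else v for k,v in camera_params('wrist').items()})
E
```

```text
a red lantern [322 167  23  34] (array([0.5039, 0.0833]), 173, 0.084)
a red tray [394 166  46  38] (array([476.3, 275.1]), array([87.3, 92.1]), 83.4, 668)
a yellow lantern [409 155  27  33] (array([0.4726, 0.2803]), 205, 0.084)
a yellow tray [146 194  47  40] (array([ 544.8, -269.1]), array([90.4, 88.3]), 2.6, 770)
a green lantern [151 184  25  34] (array([ 0.5413, -0.2739]), 91, 0.084)
a green tray [308 177  43  38] (array([505.6,  78.1]), array([85.2, 89.1]), 81.9, 482)
b red lantern [272 232  23  32] (array([0.5055, 0.0823]), 211, 0.082)
b red tray [222 312  69  46] (array([476.1, 277.2]), array([87.8, 88.1]), 83.0, 936)
b yellow lantern [243 294  29  43] (array([0.4742, 0.2795]), 370, 0.082)
b yellow tray [299 181  39  22] (array([ 544.1, -267.2]), array([86.8, 91.4]), 2.6, 268)
b green tray [285 257  26  22] (array([473.3,  84.4]), array([86.9, 24.8]), 87.9, 68)
grey px [ 0.58080372 -0.07851004  0.00412592] [ 0.53832193 -0.10676009  0.01263507] [ 0.53328074 -0.03106538  0.00379809] [ 0.62370704 -0.12340574  0.00178591] [ 0.6260017  -0.03693229  0.00227253]
grey (array([581. , -76.7]), array([88.6, 91.7]), 83.0, 405)
{'fovy': np.float64(58.079), 'cx': np.float64(281.584), 'cy': np.float64(206.714), 'hand_eye': array([[ 0.001, -0.955, -0.298,  0.075],
       [ 1.   ,  0.001,  0.   , -0.   ],
       [-0.   , -0.298,  0.955, -0.143],
       [ 0.   ,  0.   ,  0.   ,  1.   ]])}
```

View pics/crop.png

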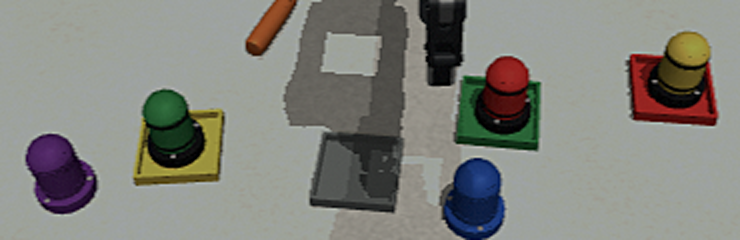

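The crop confirms it: the red, green and yellow lanterns stand in the trays, while purple and blue stand on the bare bench as the decoys. My order is yellow→grey, red→red, green→green, yellow→yellow. In world axes, tool x is +y, tool y is +x and tool z is down.

Call:
jog_arm(
  targets=[
    [[2,-1,0.5],[0,0,0],100],
    [[4,-2,1],[0,0,0],100],
    [[6,-3.2,1.5],[0,0,0],100],
    [[8,-4.3,2],[0,0,0],100],
    [[10,-5.4,2.5],[0,0,0],100],
    [[11.2,-6.06,2.8],[0,0,0],100],
    [[11.2,-6.06,2.8],[0,0,0],100],
    [[11.2,-6.06,2.8],[0,0,0],100],
  ],
)

```text
time: 1.1
tool_pos: [0.4737, 0.2796, 0.1612]
tool_rot: [0.0, 0.707, 0.707, -0.0]
contact_force: [-0.5, -0.4, 0.8]
gripper_width: 0.999
grasp_force: 0.0
```

```bash
cat > near.py <<'E'
from meas import *
import sys
im,P=world('wrist'); print(np.round(state()['tool_pos'],4))
for k,m in masks(im).items():
    q=P[m&np.isfinite(P[...,2])]
    print(k,'L',lantern(q) if len(q) else 0,'T',tray(q) if len(q) else 0)
if len(sys.argv)>1: cv2.imwrite(sys.argv[1],im[...,::-1])
E
python3 near.py pics/n1.png
```

```text
[0.4741 0.2793 0.1615]
red L (array([0.5047, 0.0831]), 208, 0.041) T (array([475.3, 276.3]), array([88.1, 89.1]), 83.2, 5736)
yellow L (array([0.4732, 0.2801]), 304, 0.082) T None
green L None T (array([506.6,  92. ]), array([65.1, 87.4]), 82.4, 1664)
  return _methods._mean(a, axis=axis, dtype=dtype,
  ret = um.true_divide(
```

View pics/n1.png

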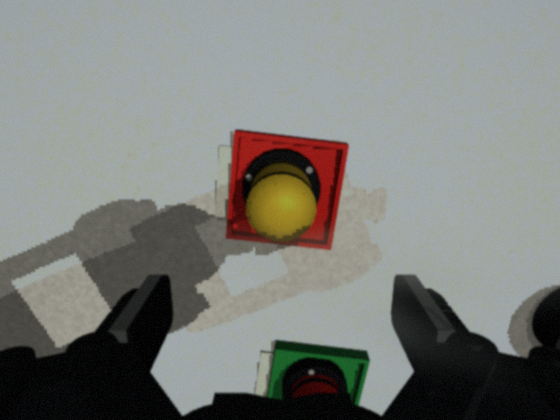

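The wrist view shows the yellow lantern at (280,205) in the red tray, midway between the fingers. Its measured position matches both other cameras, so I'm descending to grip.

Call:
jog_arm(
  targets=[
    [[0,0,1.2],[0,0,0],100],
    [[0,0,2.4],[0,0,0],100],
    [[0,0,3.6],[0,0,0],100],
    [[0,0,4.6],[0,0,0],100],
    [[0,0,5.2],[0,0,0],100],
    [[0,0,5.4],[0,0,0],100],
    [[0,0,5.4],[0,0,0],100],
  ],
)

```text
time: 2.02
tool_pos: [0.4741, 0.2799, 0.0268]
tool_rot: [0.0, 0.707, 0.707, 0.0]
contact_force: [-0.2, 1.3, 0.9]
gripper_width: 0.998
grasp_force: 0.0
```

Call:
jog_arm(
  targets=[
    [[0,0,0],[0,0,0],30],
    [[0,0,0],[0,0,0],30],
    [[0,0,0],[0,0,0],30],
    [[0,0,0],[0,0,0],30],
    [[0,0,0],[0,0,0],30],
    [[0,0,0],[0,0,0],30],
    [[0,0,0],[0,0,0],30],
    [[0,0,0],[0,0,0],30],
  ],
)

```text
time: 3.02
tool_pos: [0.4743, 0.2804, 0.0274]
tool_rot: [0.0, 0.707, 0.707, 0.001]
contact_force: [0.3, 0.6, 6.6]
gripper_width: 0.53
grasp_force: 61.8
```

Gripped: the opening is 45 mm, which matches the lens. Lifting, then carrying it to grey.

Call:
jog_arm(
  targets=[
    [[0,0,-0.4],[0,0,0],30],
    [[0,0,-1.2],[0,0,0],30],
    [[0,0,-2.2],[0,0,0],30],
    [[0,0,-3.2],[0,0,0],30],
    [[0,0,-4.2],[0,0,0],30],
    [[0,0,-4.8],[0,0,0],30],
    [[0,0,-5],[0,0,0],30],
    [[0,0,-5],[0,0,0],30],
  ],
)

```text
time: 4.03
tool_pos: [0.4732, 0.2799, 0.151]
tool_rot: [-0.0, 0.707, 0.707, -0.0]
contact_force: [0.8, 0.1, -2.6]
gripper_width: 0.523
grasp_force: 61.6
```

Call:
jog_arm(
  targets=[
    [[-1,0.3,0],[0,0,0],30],
    [[-2.5,0.8,0],[0,0,0],30],
    [[-4,1.2,0],[0,0,0],30],
    [[-5.5,1.6,0],[0,0,0],30],
    [[-7,2.1,0],[0,0,0],30],
    [[-8.5,2.5,0],[0,0,0],30],
    [[-10,3,0],[0,0,0],30],
    [[-11.5,3.5,0],[0,0,0],30],
  ],
)

```text
time: 5.03
tool_pos: [0.5603, -0.0086, 0.1496]
tool_rot: [-0.001, 0.707, 0.707, -0.001]
contact_force: [0.4, -0.3, -3.1]
gripper_width: 0.527
grasp_force: 61.7
```

Call:
jog_arm(
  targets=[
    [[-1.2,0.3,0],[0,0,0],30],
    [[-2.2,0.6,0],[0,0,0],30],
    [[-2.78,0.8,0],[0,0,0],30],
    [[-2.78,0.8,0],[0,0,0],30],
    [[-2.78,0.8,0],[0,0,0],30],
  ],
)

```text
time: 5.65
tool_pos: [0.5806, -0.0761, 0.1508]
tool_rot: [-0.001, 0.707, 0.707, -0.0]
contact_force: [-0.2, 0.3, -3.0]
gripper_width: 0.527
grasp_force: 61.7
```

```bash
python3 -W ignore near.py pics/n2.png; python3 -W ignore - <<'E'
from meas import *
im,P=world('wrist')
hsv=cv2.cvtColor(im,cv2.COLOR_RGB2HSV)
m=(P[...,2]>.009)&(P[...,2]<.018)&(hsv[...,1]<60)&(P[...,0]>.52)&(P[...,0]<.64)&(abs(P[...,1]+.077)<.06)
print('grey',tray(P[m]))
E
```

```text
[ 0.5806 -0.076   0.151 ]
red L 0 T 0
yellow L None T (array([ 522.8, -245.9]), array([19.1, 14.5]), 18.4, 89)
green L (array([ 0.7356, -0.1968]), 1069, 0.21) T (array([500.9,  48.9]), array([27.4, 88.2]), 82.2, 4150)
grey (array([582.3, -71.2]), array([77.1, 88.2]), 82.9, 1727)
```

View pics/n2.png

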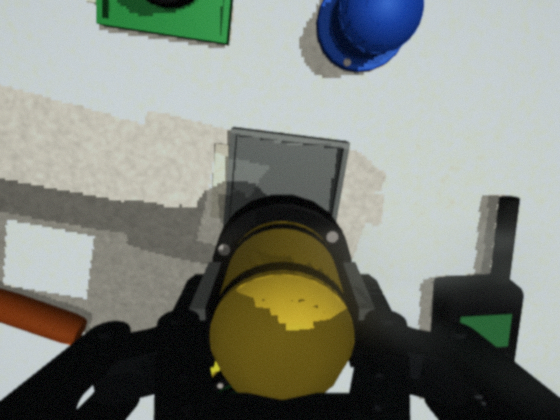

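The yellow lantern, centred at (280,300), is held upright over the grey tray, whose far edge is at row 130. Lowering gently.

Call:
jog_arm(
  targets=[
    [[0,0,0.8],[0,0,0],30],
    [[0,0,1.8],[0,0,0],30],
    [[0,0,2.8],[0,0,0],30],
    [[0,0,3.7],[0,0,0],30],
    [[0,0,4.3],[0,0,0],30],
    [[0,0,4.6],[0,0,0],30],
    [[0,0,4.8],[0,0,0],30],
    [[0,0,4.9],[0,0,0],30],
  ],
)

```text
time: 6.75
tool_pos: [0.5815, -0.0771, 0.0292]
tool_rot: [0.0, 0.707, 0.707, 0.0]
contact_force: [-0.3, 0.1, -2.7]
gripper_width: 0.526
grasp_force: 61.7
```

Call:
jog_arm(
  targets=[
    [[0,0,0.05],[0,0,0],30],
    [[0,0,0.1],[0,0,0],30],
    [[0,0,0.1],[0,0,0],30],
  ],
)

```text
time: 7.12
tool_pos: [0.5815, -0.0772, 0.0274]
tool_rot: [0.0, 0.707, 0.707, 0.0]
contact_force: [-2.4, 0.5, 3.9]
gripper_width: 0.522
grasp_force: 62.1
```

Call:
jog_arm(
  targets=[
    [[0,0,0],[0,0,0],60],
    [[0,0,0],[0,0,0],75],
    [[0,0,0],[0,0,0],100],
    [[0,0,0],[0,0,0],100],
    [[0,0,0],[0,0,0],100],
    [[0,0,0],[0,0,0],100],
  ],
)

```text
time: 7.88
tool_pos: [0.581, -0.077, 0.0263]
tool_rot: [-0.0, 0.707, 0.707, -0.0]
contact_force: [0.1, 0.2, -0.4]
gripper_width: 0.998
grasp_force: 0.0
```

Call:
jog_arm(
  targets=[
    [[0,0,-0.5],[0,0,0],100],
    [[0,0,-1.5],[0,0,0],100],
    [[0,0,-3],[0,0,0],100],
    [[0,0,-4.5],[0,0,0],100],
    [[0,0,-5.4],[0,0,0],100],
    [[0,0,-5.4],[0,0,0],100],
  ],
)

```text
time: 8.62
tool_pos: [0.5828, -0.0774, 0.1649]
tool_rot: [0.003, 0.707, 0.707, 0.002]
contact_force: [0.1, 0.3, 0.6]
gripper_width: 1.004
grasp_force: 0.0
```

```bash
python3 -W ignore near.py pics/n3.png
```

```text
[ 0.5816 -0.0771  0.1626]
red L 0 T 0
yellow L (array([ 0.5815, -0.0774]), 329, 0.242) T (array([ 549.9, -194.4]), array([230.2,  95.3]), 84.2, 3407)
green L (array([ 0.7341, -0.198 ]), 1078, 0.208) T (array([501. ,  49.3]), array([28.5, 87.9]), 82.4, 3824)
```

View pics/n3.png

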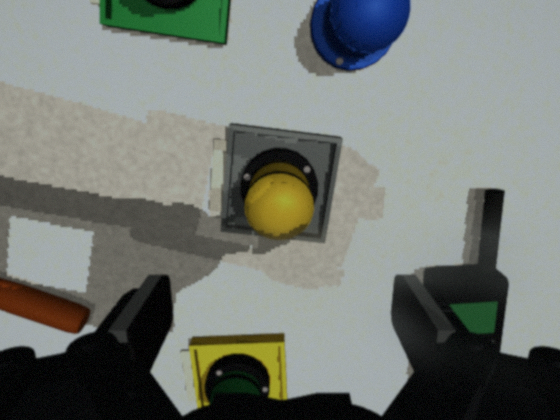

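Yellow stands upright in the grey tray at (280,200), centred to within 1 mm. Red is next.

Call:
jog_arm(
  targets=[
    [[1.5,-0.7,0],[0,0,0],100],
    [[3,-1.4,0],[0,0,0],100],
    [[4.5,-2.1,0],[0,0,0],100],
    [[5.8,-2.8,0],[0,0,0],100],
    [[6.4,-3.06,0],[0,0,0],100],
    [[6.4,-3.06,0],[0,0,0],100],
    [[6.4,-3.06,0],[0,0,0],100],
  ],
)

```text
time: 9.55
tool_pos: [0.5049, 0.0822, 0.161]
tool_rot: [0.0, 0.707, 0.707, -0.0]
contact_force: [-0.2, -0.5, 0.1]
gripper_width: 1.0
grasp_force: 0.0
```

```bash
python3 -W ignore near.py
```

```text
[0.5049 0.0821 0.1611]
red L (array([0.5045, 0.0831]), 320, 0.082) T None
yellow L (array([ 0.5817, -0.0773]), 1285, 0.247) T None
green L None T (array([505.3,  80.5]), array([85.7, 86.9]), 82.1, 4264)
```

Call:
jog_arm(
  targets=[
    [[0,0,1.2],[0,0,0],100],
    [[0,0,2.4],[0,0,0],100],
    [[0,0,3.6],[0,0,0],100],
    [[0,0,4.6],[0,0,0],100],
    [[0,0,5.2],[0,0,0],100],
    [[0,0,5.4],[0,0,0],100],
    [[0,0,5.4],[0,0,0],100],
  ],
)

```text
time: 10.48
tool_pos: [0.505, 0.0828, 0.0267]
tool_rot: [0.0, 0.707, 0.707, 0.0]
contact_force: [-0.1, -0.1, 0.5]
gripper_width: 0.998
grasp_force: 0.0
```

Call:
jog_arm(
  targets=[
    [[0,0,0],[0,0,0],30],
    [[0,0,0],[0,0,0],30],
    [[0,0,0],[0,0,0],30],
    [[0,0,0],[0,0,0],30],
    [[0,0,0],[0,0,0],30],
    [[0,0,0],[0,0,0],30],
    [[0,0,0],[0,0,0],30],
    [[0,0,0],[0,0,0],30],
  ],
)

```text
time: 11.48
tool_pos: [0.5053, 0.0831, 0.0274]
tool_rot: [0.001, 0.707, 0.707, 0.001]
contact_force: [-1.0, 0.5, 5.9]
gripper_width: 0.523
grasp_force: 61.9
```

Call:
jog_arm(
  targets=[
    [[0,0,-0.4],[0,0,0],30],
    [[0,0,-1.2],[0,0,0],30],
    [[0,0,-2.2],[0,0,0],30],
    [[0,0,-3.2],[0,0,0],30],
    [[0,0,-4.2],[0,0,0],30],
    [[0,0,-4.8],[0,0,0],30],
    [[0,0,-5],[0,0,0],30],
    [[0,0,-5],[0,0,0],30],
  ],
)

```text
time: 12.48
tool_pos: [0.5041, 0.083, 0.1506]
tool_rot: [-0.0, 0.707, 0.707, -0.0]
contact_force: [-0.4, -0.1, -4.5]
gripper_width: 0.522
grasp_force: 61.8
```

Call:
jog_arm(
  targets=[
    [[1,-0.15,0],[0,0,0],30],
    [[2.5,-0.4,0],[0,0,0],30],
    [[4,-0.6,0],[0,0,0],30],
    [[5.5,-0.8,0],[0,0,0],30],
    [[6.8,-1,0],[0,0,0],30],
    [[7.74,-1.15,0],[0,0,0],30],
    [[7.74,-1.15,0],[0,0,0],30],
    [[7.74,-1.15,0],[0,0,0],30],
  ],
)

```text
time: 13.48
tool_pos: [0.4753, 0.2758, 0.1502]
tool_rot: [-0.0, 0.707, 0.707, -0.001]
contact_force: [0.3, 0.3, -2.7]
gripper_width: 0.523
grasp_force: 61.8
```

Call:
jog_arm(
  targets=[
    [[0,0,0.8],[0,0,0],30],
    [[0,0,1.8],[0,0,0],30],
    [[0,0,2.8],[0,0,0],30],
    [[0,0,3.7],[0,0,0],30],
    [[0,0,4.3],[0,0,0],30],
    [[0,0,4.6],[0,0,0],30],
    [[0,0,4.8],[0,0,0],30],
    [[0,0,4.9],[0,0,0],30],
  ],
)

```text
time: 14.48
tool_pos: [0.4762, 0.2767, 0.0292]
tool_rot: [0.0, 0.707, 0.707, 0.0]
contact_force: [-0.2, 0.3, -3.5]
gripper_width: 0.522
grasp_force: 61.8
```

Call:
jog_arm(
  targets=[
    [[0,0,0.05],[0,0,0],30],
    [[0,0,0.1],[0,0,0],30],
    [[0,0,0.1],[0,0,0],30],
  ],
)

```text
time: 14.85
tool_pos: [0.4762, 0.2768, 0.0274]
tool_rot: [0.0, 0.707, 0.707, 0.0]
contact_force: [-2.9, -0.8, 3.7]
gripper_width: 0.525
grasp_force: 62.2
```

Call:
jog_arm(
  targets=[
    [[0,0,0],[0,0,0],60],
    [[0,0,0],[0,0,0],75],
    [[0,0,0],[0,0,0],100],
    [[0,0,0],[0,0,0],100],
    [[0,0,0],[0,0,0],100],
    [[0,0,0],[0,0,0],100],
  ],
)

```text
time: 15.6
tool_pos: [0.4757, 0.2765, 0.0263]
tool_rot: [0.0, 0.707, 0.707, -0.0]
contact_force: [-1.1, -0.5, 1.1]
gripper_width: 1.0
grasp_force: 0.0
```

Call:
jog_arm(
  targets=[
    [[0,0,-0.5],[0,0,0],100],
    [[0,0,-1.5],[0,0,0],100],
    [[0,0,-3],[0,0,0],100],
    [[0,0,-4.5],[0,0,0],100],
    [[0,0,-5.4],[0,0,0],100],
    [[0,0,-5.4],[0,0,0],100],
  ],
)

```text
time: 16.35
tool_pos: [0.4774, 0.2772, 0.1648]
tool_rot: [0.001, 0.707, 0.707, 0.003]
contact_force: [0.5, 0.6, 0.1]
gripper_width: 1.0
grasp_force: 0.0
```

```bash
python3 -W ignore near.py
```

```text
[0.4763 0.2767 0.1626]
red L (array([0.4762, 0.2769]), 236, 0.082) T (array([475.2, 276.3]), array([88.1, 89.5]), 83.2, 6045)
yellow L 0 T 0
green L None T (array([506.2,  88.8]), array([70.8, 87.3]), 82.4, 4108)
```

Call:
jog_arm(
  targets=[
    [[-1.5,0.2,0],[0,0,0],100],
    [[-3.5,0.4,0],[0,0,0],100],
    [[-5.5,0.6,0],[0,0,0],100],
    [[-7.5,0.9,0],[0,0,0],100],
    [[-9.5,1.1,0],[0,0,0],100],
    [[-11,1.3,0],[0,0,0],100],
    [[-11,1.3,0],[0,0,0],100],
  ],
)

```text
time: 17.27
tool_pos: [0.5074, -0.0004, 0.1595]
tool_rot: [-0.001, 0.709, 0.706, -0.001]
contact_force: [0.4, 0.6, -0.1]
gripper_width: 1.002
grasp_force: 0.0
```

Call:
jog_arm(
  targets=[
    [[-1.5,0.2,0],[0,0,0],100],
    [[-3.5,0.4,0],[0,0,0],100],
    [[-5.5,0.6,0],[0,0,0],100],
    [[-7.5,0.9,0],[0,0,0],100],
    [[-9.5,1.1,0],[0,0,0],100],
    [[-11,1.32,0],[0,0,0],100],
    [[-11,1.32,0],[0,0,0],100],
    [[-11,1.32,0],[0,0,0],100],
  ],
)

```text
time: 18.27
tool_pos: [0.5409, -0.272, 0.16]
tool_rot: [-0.001, 0.707, 0.707, 0.0]
contact_force: [0.6, 0.4, 0.6]
gripper_width: 1.001
grasp_force: 0.0
```

```bash
python3 -W ignore near.py pics/n4.png
```

```text
[ 0.541  -0.2718  0.1603]
red L 0 T 0
yellow L None T (array([ 542.8, -269.2]), array([89.9, 88. ]), 2.7, 6538)
green L (array([ 0.7457, -0.1844]), 282, 0.082) T None
```

View pics/n4.png

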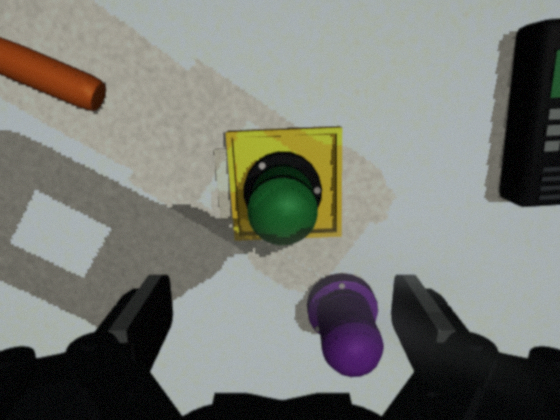

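Red is placed within about 1 mm of its tray centre. The wrist view shows green at (282,208) in the yellow tray, with the purple decoy at (345,325) clear of the fingers' closing line. The green fit caught the radio's screen, so I'm restricting the fit to points near the tool.

```bash
sed -i "s/q=P\[m&np.isfinite(P\[...,2\])\]/q=P[m\&(np.hypot(*(P[...,:2]-state()['tool_pos'][:2]).transpose(2,0,1))<.075)]/" near.py && python3 -W ignore near.py
```

```text
[ 0.5411 -0.2718  0.1606]
red L 0 T 0
yellow L None T (array([ 542.8, -269.3]), array([89.4, 88.1]), 2.4, 6513)
green L None T None
```

The lens band is too dark for the fit, but the image position matches the scene estimate of (0.541, -0.274), where the tool already is. Gripping.

Call:
jog_arm(
  targets=[
    [[0,0,1.2],[0,0,0],100],
    [[0,0,2.4],[0,0,0],100],
    [[0,0,3.6],[0,0,0],100],
    [[0,0,4.6],[0,0,0],100],
    [[0,0,5.2],[0,0,0],100],
    [[0,0,5.4],[0,0,0],100],
    [[0,0,5.4],[0,0,0],100],
  ],
)

```text
time: 19.25
tool_pos: [0.5416, -0.2734, 0.0268]
tool_rot: [0.0, 0.707, 0.707, 0.0]
contact_force: [-0.1, -0.5, 0.4]
gripper_width: 1.001
grasp_force: 0.0
```

Call:
jog_arm(
  targets=[
    [[0,0,0],[0,0,0],30],
    [[0,0,0],[0,0,0],30],
    [[0,0,0],[0,0,0],30],
    [[0,0,0],[0,0,0],30],
    [[0,0,0],[0,0,0],30],
    [[0,0,0],[0,0,0],30],
    [[0,0,0],[0,0,0],30],
    [[0,0,0],[0,0,0],30],
  ],
)

```text
time: 20.25
tool_pos: [0.542, -0.2741, 0.0275]
tool_rot: [0.001, 0.707, 0.707, 0.0]
contact_force: [-0.3, -0.5, 6.3]
gripper_width: 0.525
grasp_force: 61.7
```

Call:
jog_arm(
  targets=[
    [[0,0,-0.4],[0,0,0],30],
    [[0,0,-1.2],[0,0,0],30],
    [[0,0,-2.2],[0,0,0],30],
    [[0,0,-3.2],[0,0,0],30],
    [[0,0,-4.2],[0,0,0],30],
    [[0,0,-4.8],[0,0,0],30],
    [[0,0,-5],[0,0,0],30],
    [[0,0,-5],[0,0,0],30],
  ],
)

```text
time: 21.25
tool_pos: [0.541, -0.2734, 0.151]
tool_rot: [-0.0, 0.707, 0.707, -0.0]
contact_force: [-0.1, 0.3, -2.0]
gripper_width: 0.526
grasp_force: 61.5
```

Call:
jog_arm(
  targets=[
    [[1,-0.1,0],[0,0,0],30],
    [[2.5,-0.25,0],[0,0,0],30],
    [[4,-0.4,0],[0,0,0],30],
    [[5.5,-0.55,0],[0,0,0],30],
    [[7,-0.7,0],[0,0,0],30],
    [[8.5,-0.85,0],[0,0,0],30],
    [[10,-1,0],[0,0,0],30],
    [[11.5,-1.15,0],[0,0,0],30],
  ],
)

```text
time: 22.25
tool_pos: [0.5109, 0.0163, 0.15]
tool_rot: [-0.001, 0.707, 0.707, -0.001]
contact_force: [-0.2, 0.3, -2.8]
gripper_width: 0.527
grasp_force: 61.6
```

Call:
jog_arm(
  targets=[
    [[1.2,-0.12,0],[0,0,0],30],
    [[2.2,-0.22,0],[0,0,0],30],
    [[2.65,-0.29,0],[0,0,0],30],
    [[2.65,-0.29,0],[0,0,0],30],
    [[2.65,-0.29,0],[0,0,0],30],
  ],
)

```text
time: 22.88
tool_pos: [0.5051, 0.0797, 0.151]
tool_rot: [-0.0, 0.707, 0.707, -0.0]
contact_force: [0.6, -0.2, -2.5]
gripper_width: 0.527
grasp_force: 61.6
```

Call:
jog_arm(
  targets=[
    [[0,0,0.8],[0,0,0],30],
    [[0,0,1.8],[0,0,0],30],
    [[0,0,2.8],[0,0,0],30],
    [[0,0,3.7],[0,0,0],30],
    [[0,0,4.3],[0,0,0],30],
    [[0,0,4.6],[0,0,0],30],
    [[0,0,4.8],[0,0,0],30],
    [[0,0,4.9],[0,0,0],30],
  ],
)

```text
time: 23.88
tool_pos: [0.5057, 0.0802, 0.0292]
tool_rot: [0.0, 0.707, 0.707, 0.0]
contact_force: [0.1, 0.4, -2.2]
gripper_width: 0.527
grasp_force: 61.6
```

Call:
jog_arm(
  targets=[
    [[0,0,0.05],[0,0,0],30],
    [[0,0,0.1],[0,0,0],30],
    [[0,0,0.1],[0,0,0],30],
  ],
)

```text
time: 24.25
tool_pos: [0.5058, 0.0803, 0.0274]
tool_rot: [0.0, 0.707, 0.707, 0.0]
contact_force: [-3.0, 0.1, 5.1]
gripper_width: 0.527
grasp_force: 62.0
```

Call:
jog_arm(
  targets=[
    [[0,0,0],[0,0,0],60],
    [[0,0,0],[0,0,0],75],
    [[0,0,0],[0,0,0],100],
    [[0,0,0],[0,0,0],100],
    [[0,0,0],[0,0,0],100],
    [[0,0,0],[0,0,0],100],
  ],
)

```text
time: 25.0
tool_pos: [0.5052, 0.0802, 0.0263]
tool_rot: [-0.0, 0.707, 0.707, -0.0]
contact_force: [-0.3, 1.2, -0.2]
gripper_width: 0.997
grasp_force: 0.0
```

Call:
jog_arm(
  targets=[
    [[0,0,-0.5],[0,0,0],100],
    [[0,0,-1.5],[0,0,0],100],
    [[0,0,-3],[0,0,0],100],
    [[0,0,-4.5],[0,0,0],100],
    [[0,0,-5.4],[0,0,0],100],
    [[0,0,-5.4],[0,0,0],100],
  ],
)

```text
time: 25.75
tool_pos: [0.507, 0.0803, 0.1646]
tool_rot: [0.002, 0.707, 0.707, 0.002]
contact_force: [-0.4, -0.0, 0.1]
gripper_width: 1.001
grasp_force: 0.0
```

Call:
jog_arm(
  targets=[
    [[-1.5,0.7,0],[0,0,0],100],
    [[-3,1.4,0],[0,0,0],100],
    [[-4.5,2.1,0],[0,0,0],100],
    [[-5.8,2.8,0],[0,0,0],100],
    [[-6.3,3.03,0],[0,0,0],100],
    [[-6.3,3.03,0],[0,0,0],100],
    [[-6.3,3.03,0],[0,0,0],100],
  ],
)

```text
time: 26.62
tool_pos: [0.5803, -0.0762, 0.1607]
tool_rot: [-0.001, 0.707, 0.707, -0.0]
contact_force: [-0.1, -0.0, 0.6]
gripper_width: 0.999
grasp_force: 0.0
```

```bash
python3 -W ignore near.py pics/n5.png
```

```text
[ 0.5804 -0.0761  0.1609]
red L 0 T 0
yellow L (array([ 0.5816, -0.0774]), 350, 0.238) T None
green L None T None
```

View pics/n5.png

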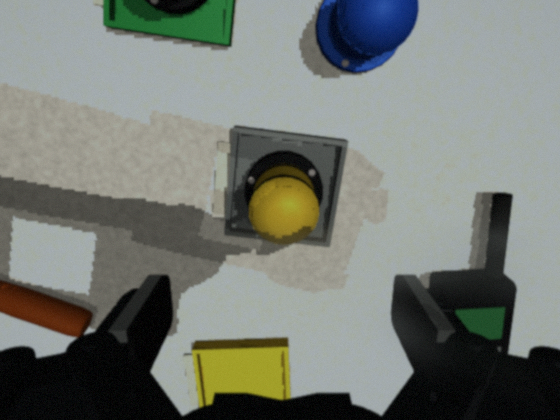

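Yellow is at (283,205) in the grey tray and centred between the fingers. The yellow tray at (240,375) is now empty, so I'm gripping yellow.

Call:
jog_arm(
  targets=[
    [[0,0,1.2],[0,0,0],100],
    [[0,0,2.4],[0,0,0],100],
    [[0,0,3.6],[0,0,0],100],
    [[0,0,4.6],[0,0,0],100],
    [[0,0,5.2],[0,0,0],100],
    [[0,0,5.4],[0,0,0],100],
    [[0,0,5.4],[0,0,0],100],
  ],
)

```text
time: 27.55
tool_pos: [0.5813, -0.0771, 0.0268]
tool_rot: [0.0, 0.707, 0.707, 0.0]
contact_force: [0.1, -1.0, -0.0]
gripper_width: 1.002
grasp_force: 0.0
```

Call:
jog_arm(
  targets=[
    [[0,0,0],[0,0,0],30],
    [[0,0,0],[0,0,0],30],
    [[0,0,0],[0,0,0],30],
    [[0,0,0],[0,0,0],30],
    [[0,0,0],[0,0,0],30],
    [[0,0,0],[0,0,0],30],
    [[0,0,0],[0,0,0],30],
    [[0,0,0],[0,0,0],30],
  ],
)

```text
time: 28.55
tool_pos: [0.5819, -0.0775, 0.0274]
tool_rot: [0.001, 0.707, 0.707, 0.0]
contact_force: [-0.4, -1.1, 5.3]
gripper_width: 0.525
grasp_force: 61.8
```

Call:
jog_arm(
  targets=[
    [[0,0,-0.4],[0,0,0],30],
    [[0,0,-1.2],[0,0,0],30],
    [[0,0,-2.2],[0,0,0],30],
    [[0,0,-3.2],[0,0,0],30],
    [[0,0,-4.2],[0,0,0],30],
    [[0,0,-4.8],[0,0,0],30],
    [[0,0,-5],[0,0,0],30],
    [[0,0,-5],[0,0,0],30],
  ],
)

```text
time: 29.55
tool_pos: [0.5807, -0.0772, 0.151]
tool_rot: [-0.0, 0.707, 0.707, -0.0]
contact_force: [0.1, 0.2, -2.5]
gripper_width: 0.528
grasp_force: 61.6
```

Call:
jog_arm(
  targets=[
    [[-1,-0.2,0],[0,0,0],30],
    [[-2.5,-0.5,0],[0,0,0],30],
    [[-4,-0.8,0],[0,0,0],30],
    [[-5.5,-1.1,0],[0,0,0],30],
    [[-6.8,-1.3,0],[0,0,0],30],
    [[-7.66,-1.5,0],[0,0,0],30],
    [[-7.66,-1.5,0],[0,0,0],30],
    [[-7.66,-1.5,0],[0,0,0],30],
  ],
)

```text
time: 30.55
tool_pos: [0.5434, -0.2679, 0.1507]
tool_rot: [-0.001, 0.707, 0.707, 0.0]
contact_force: [-0.2, -0.3, -2.4]
gripper_width: 0.526
grasp_force: 61.7
```

Call:
jog_arm(
  targets=[
    [[0,0,0.8],[0,0,0],30],
    [[0,0,1.8],[0,0,0],30],
    [[0,0,2.8],[0,0,0],30],
    [[0,0,3.7],[0,0,0],30],
    [[0,0,4.3],[0,0,0],30],
    [[0,0,4.6],[0,0,0],30],
    [[0,0,4.8],[0,0,0],30],
    [[0,0,4.9],[0,0,0],30],
  ],
)

```text
time: 31.55
tool_pos: [0.5439, -0.269, 0.0292]
tool_rot: [0.001, 0.707, 0.707, 0.0]
contact_force: [-0.2, 0.4, -2.9]
gripper_width: 0.526
grasp_force: 61.7
```

Call:
jog_arm(
  targets=[
    [[0,0,0.05],[0,0,0],30],
    [[0,0,0.1],[0,0,0],30],
    [[0,0,0.1],[0,0,0],30],
  ],
)

```text
time: 31.92
tool_pos: [0.5439, -0.2691, 0.0274]
tool_rot: [0.0, 0.707, 0.707, 0.0]
contact_force: [-2.2, 2.3, 3.1]
gripper_width: 0.525
grasp_force: 62.1
```

Call:
jog_arm(
  targets=[
    [[0,0,0],[0,0,0],60],
    [[0,0,0],[0,0,0],75],
    [[0,0,0],[0,0,0],100],
    [[0,0,0],[0,0,0],100],
    [[0,0,0],[0,0,0],100],
    [[0,0,0],[0,0,0],100],
  ],
)

```text
time: 32.67
tool_pos: [0.5435, -0.2688, 0.0263]
tool_rot: [-0.0, 0.707, 0.707, -0.0]
contact_force: [0.3, 0.5, 0.5]
gripper_width: 0.999
grasp_force: 0.0
```

Call:
jog_arm(
  targets=[
    [[0,0,-0.5],[0,0,0],100],
    [[0,0,-1.5],[0,0,0],100],
    [[0,0,-3],[0,0,0],100],
    [[0,0,-4.5],[0,0,0],100],
    [[0,0,-6],[0,0,0],100],
    [[0,0,-7],[0,0,0],100],
    [[0,0,-7],[0,0,0],100],
  ],
)

```text
time: 33.55
tool_pos: [0.545, -0.2697, 0.2053]
tool_rot: [0.003, 0.707, 0.707, 0.001]
contact_force: [-1.0, 0.3, -0.6]
gripper_width: 0.999
grasp_force: 0.0
```

```bash
python3 -W ignore near.py
python3 - <<'E'
from meas import *
for n in('scene','side'):
    im,P=world(n)
    cv2.imwrite(f'pics/end_{n}.png',im[...,::-1])
    for k,c in dict(red=(.4757,.2765),green=(.5055,.080),yellow=(.544,-.2685)).items():
        p=P[masks(im)[k]&(np.hypot(P[...,0]-c[0],P[...,1]-c[1])<.07)]
        print(n,k,lantern(p),c)
E
```

```text
[ 0.544  -0.2691  0.2028]
red L 0 T 0
yellow L (array([ 0.544, -0.269]), 201, 0.082) T (array([ 542.7, -269.2]), array([89.2, 88.1]), 2.4, 5123)
green L 0 T 0
scene red (array([0.4756, 0.2771]), 182, 0.084) (0.4757, 0.2765)
scene green (array([0.5052, 0.0811]), 84, 0.084) (0.5055, 0.08)
scene yellow (array([ 0.5437, -0.2688]), 202, 0.085) (0.544, -0.2685)
side red (array([0.4773, 0.2762]), 355, 0.082) (0.4757, 0.2765)
side green None (0.5055, 0.08)
side yellow (array([ 0.5449, -0.2701]), 135, 0.374) (0.544, -0.2685)
  return _methods._mean(a, axis=axis, dtype=dtype,
  ret = um.true_divide(
```

View pics/end_scene.png

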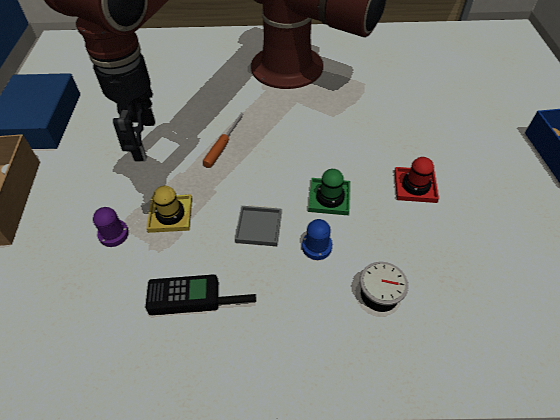

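Each lantern stands upright in its own tray: yellow at (168,205), green at (332,190), red at (420,178). Grey at (258,226) is empty and nothing else has moved, so I'm handing in.

```bash
python3 -c "
from plant import *
print(job_done())"
```

```text
the job is handed in; nothing more can be done
None
```

I handed the job in at about 34 s: the cameras show the red, green and yellow lanterns upright within about 2 mm of their own tray centres, the grey tray empty, and the radio, gauge and screwdriver where they were; the hand-in gave no verdict.

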